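Crack the stuck lid of an optics dry box and hold it ajar

ROBOT

A 6-joint arm with a two-finger parallel gripper is mounted at the origin on a cart in front of the work surface, level with it; the furniture and walls round the work are solid. World frame = base frame: x ahead of the robot, y to its left, z up, the work surface at z = 0. Lengths are in m, angles in rad, forces in N, time in s.
With the tool pointing down it reaches from about 0.375 to 0.9 m from the base axis. Payload 3.1 kg.
Tool frame: the origin (TCP) lies at the very end of the fingers, on their centre line; the grasp point (between the pads) lies 19 mm behind it; z points along the fingers, y is the line along which they close (so a half turn about z gives the same grasp; the last joint's range is limited). The gripper opens to 85 mm and grips with 20 to 120 N. Pads are 22 mm wide; open, the fingers measure 114 mm over their backs; the gripper's body (76 mm by 85 mm) begins 54 mm behind the grasp point. The pads swing forward as they close: fully open they stand 13 mm farther back than shut.
Start: joints at [1.016, 0.527, 1.433, -0, 1.181, -0.178], TCP at [0.229, 0.581, 0.231] pointing down, gripper open.
Joint ranges: [-3.08, 3.08], [-0.75, 2.2], [0.22, 2.44], [-1.43, 4.57], [0, 2.65], [-2.85, 2.85]. Speed limits (rad/s): [2.79, 2.79, 3.14, 3.14, 3.14, 3.14].

INTERFACE

Orientations are given as a unit quaternion [x, y, z, w].
In Python, from station import manip gives the robot as it stands.
- The arm moves only by the shell command python3 -m handwheel 'ROWS' [FORCE]. ROWS is JSON, a list of rows, each a list of 7 numbers: the shift along the world's x, y, z in mm, then the turn, a rotation vector about the world's x, y, z in degrees, then the opening, from 0 (shut) to 1 (fully open). A call has exactly 10 rows; each row shifts and turns the commanded pose from where the row before left it; what a row does not reach is not made up. A row lasts 1/8 s, in which the tool goes at most 62.5 mm and 10.7 degrees, less where a joint would pass 70% of its speed; a pose out of reach is approached as far as the arm can. A call is refused whole if a number of a shift passes 62.5 or a number of a turn 10.7, either way. A call with a gripper value outside its range is refused whole. The fingers move at their own pace and stop on an object; FORCE is the grip in N (left out, the last holds). Time passes only in rows, so rows that do not move let the fingers close, or fill a call up. It gives the time, the measured TCP pose, the force, the opening and the grip force at its end, in the units of the state.
- manip.sense(): the state, without advancing time (a new reading comes with each control period).
- manip.snapshot(name): name is "scene" or "top"; returns the picture (384x512x3 uint8, red, green, blue); there is no depth.
- manip.get_calibration(name): a dict with "K" (3x3 intrinsics, pixels), "k1" (the pictures are not rectified: a ray, as slopes to the right and down, at radius r is drawn at 1 + k1 r^2 times it, then the intrinsics apply), "rvec" (rotation vector, rad) and "tvec" (3), from world to camera coordinates, as OpenCV has them. Camera axes: x right, y down, z forward; pixel columns grow to the right and rows downward; lengths in m; the calibration is good to about 2 mm. A picture is of the moment at which its call begins. get_calibration takes no time and is no camera call.
- manip.sign_off(): hands the job in; it is judged then, once.
The state is a dict: "t": time; "q": joint angles; "qd": joint speeds; "tau": joint torques, N m; "tcp_pos": TCP position; "tool_rot": TCP orientation; "force": force on the tool from outside, world axes, zero at the start; "ft_torque": the same for the moment, N m; "finger_gap": opening from 0.0 (shut) to 1.0 (fully open); "gripper_force": force on a finger pad.
Only numpy, scipy, OpenCV 4.12 (cv2) and the standard library are available. Lean on these libraries where they do the work, as an engineer would, in place of code of your own. Each camera call takes 0.05 s, during which the arm holds its last target. There are 200 camera calls.

TASK

The gasket of the optics dry box has stuck to its clear hinged lid. Swing both hold-down dogs off the lid towards you, pull the lid up by its bow handle until the seal lets go, without letting it fly open, and then keep hold of the handle with the lid just ajar, a good finger's width open (about 20 mm) at its front edge, so that the box can breathe. Finish while still holding the lid like that, and leave the things that stand round the box where they are.

Things in the scene. Friction and masses are not known exactly. Their poses are not given: they have to be found in the camera images.
- dry_box: optics dry box bolted to the table: aluminium box 150 mm deep (x) by 160 mm wide (y), rim 60 mm above the table, low flanges at both sides (218 mm over the flanges), a round dial in the front wall. Origin: centre of its underside, on the table. Its x axis points from the front wall (dial, bow handle side) to the hinge at the back, y to its left, z up. It does not move when pulled.
- lid (a joint): opening angle of the lid, rad: 0 = shut, grows as the front edge rises (20 mm at 0.127). Shut, its front edge sticks: about 10 to 20 N straight up at the handle breaks the seal, the resistance then fades and by 0.065 the lid is off it; beyond that 2 to 4 N at the handle carry it. Let go after cracking, it drops back and rests loose on the gasket lip at about 0.065.
- lid_hinge (a point): middle of the lid's hinge axis: 80 mm behind the box's origin along its x, 60 mm above the table; the axis runs along the box's y
- lid_handle (a point): middle of the bow handle's straight bar, on the bar's axis. Round steel bar 12 mm thick, along the box's y, on two posts 72 mm apart; when shut its axis is 98 mm above the table, 24 mm clear above the lid, 50 mm in front of the box's origin (130 mm in front of the hinge axis, 38 mm above it). Moves with the lid.
- lid_front_edge (a point): middle of the lid's lower front edge, 158 mm in front of the hinge axis; 60 mm above the table when shut. The lid is a clear plate 152 x 162 x 8 mm, about 0.4 kg, its underside at rim height (60 mm) and top 68 mm above the table when shut, hinged at the back along the box's y axis.
- dog_left (a joint): angle of the hold-down dog at the box's left (+y) side, rad: 0 = its short arm points straight in over the lid and blocks it; 1.57 = arm points to the front (box -x), clear of the lid; the arm is off the lid above 1.05, stop at 1.6. Opens clockwise seen from above, about 0.06 N m of friction, stays where it is left. May start anywhere from 0 to 0.3.
- dog_right (a joint): the same at the box's right (-y) side, mirrored: opens anticlockwise seen from above, 0 = arm points in over the lid, 1.57 = arm points to the front
- dog_left_wing (a point): grip point of the left dog, on its vertical pivot axis: 98 mm to the left of the box's origin. Upright flat thumb wing 36 mm long, 9 mm thick, standing from 79 to 106 mm above the table; this point lies at 106 mm, the middle of its top edge. The wing lies along the dog's arm: along the box's y at joint 0, along the box's x at 1.57.
- dog_right_wing (a point): grip point of the right dog, the same, 98 mm to the right of the box's origin
- tweezers: bystander: metal tweezers 128 mm long lying in front of the box; origin at the centre of the underside
- timer: bystander: small white bench timer 56 x 66 x 16 mm at the right of the box; origin at the centre of the underside
- filter_cube_c: bystander: black filter cube 41 x 38 x 43 mm at the left of the box; origin at the centre of the underside
- objective_a: bystander: microscope objective 35 mm across, 58 mm tall, standing at the left of the box; origin at the centre of the underside

How it is judged:
By the outcome, as a careful person would: the job done as asked, in the order asked, and still so for the second after the job is handed in, while the arm keeps its last pose, push and grip.
It also fails if it takes over 58 s, if anything falls off the work surface, if the arm or the gripper's body presses on something with over 40 N, if the wrist force passes 120 N, or if a joint passes its speed limit or range.

## Working session

There is one attempt and no reset: what is moved stays moved. The work goes in short steps, Python scripts to look and compute and a shell command to move; the robot and the scene stay as the last step left them, time stands still between calls to the robot, and variables do not carry over. Pictures are saved under pics/ and viewed, at most 13 in all, crops included, and the job is handed in when it is done.

```bash
mkdir -p pics
cat > h.py <<'E'
import numpy as np, cv2
from station import manip
def cal(n):
    c=manip.get_calibration(n); R=cv2.Rodrigues(np.array(c["rvec"],float))[0]
    return np.array(c["K"],float),float(c["k1"]),R,np.array(c["tvec"],float).ravel()
def ray(n,u,v):
    K,k,R,t=cal(n)
    p=cv2.undistortPoints(np.array([[[u,v]]],float),K,np.array([k,0,0,0,0.]))[0,0]
    return -R.T@t, R.T@np.array([p[0],p[1],1])
def onz(n,u,v,z):
    o,d=ray(n,u,v); return o+d*(z-o[2])/d[2]
def px(n,P):
    K,k,R,t=cal(n)
    return cv2.projectPoints(np.array(P,float).reshape(-1,3),cv2.Rodrigues(R)[0],t,K,np.array([k,0,0,0,0.]))[0][:,0]
def snap(n,name):
    im=manip.snapshot(n)[:,:,::-1].copy(); cv2.imwrite(f"pics/{name}.png",im); return im
E
python3 - <<'E'
from h import *
for n in("top","scene"):
    snap(n,n+"0"); K,k,R,t=cal(n); print(n,-R.T@t,K[0,0],k,R[2])
s=manip.sense();print(s["t"],s["tcp_pos"],s["tool_rot"],s["force"])
E
```

```text
top [ 0.28734307 -0.08117324  1.11575932] 477.4018261237417 0.026218015399975664 [ 0.22768672  0.01505277 -0.97361808]
scene [ 0.06111096 -0.44319993  0.72262135] 446.9847688830779 -0.14283677891691926 [ 0.51830415  0.43710687 -0.73504993]
0.1 [0.22900108 0.58082699 0.2304347 ] [ 1.86798104e-01  9.82397820e-01 -9.26966154e-04 -3.64849880e-04] [0.23910196 1.11676661 0.68836412]
```

View pics/top0.png

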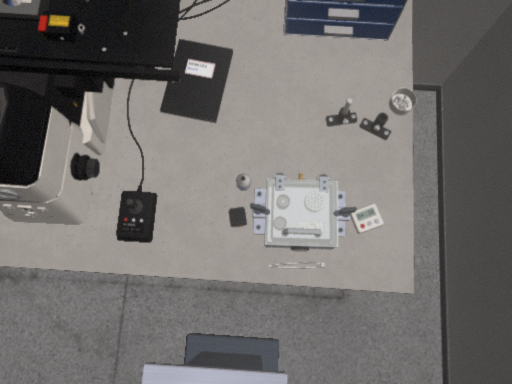

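View pics/scene0.png

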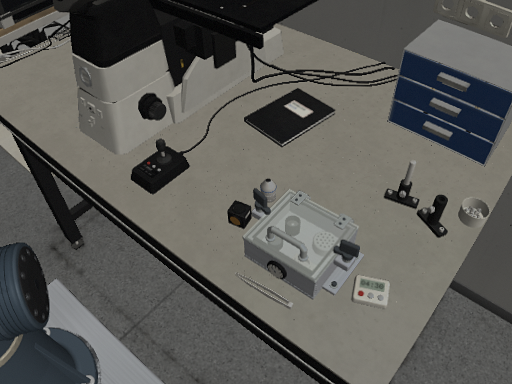

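Top view: box around (302,213), with the handle bar at (302,232), dog wings at (260,209) and (345,212), tweezers at (297,265) and timer at (367,218). The scene view agrees. I'll zoom in next.

Run:
```python
from h import *
a=cv2.imread("pics/top0.png")[165:275,225:390]; b=cv2.imread("pics/scene0.png")[175:310,220:395]
a=cv2.resize(a,None,fx=4.8,fy=4.8,interpolation=2); b=cv2.resize(b,None,fx=4.4,fy=4.4,interpolation=2)
cv2.imwrite("pics/a.png",a);cv2.imwrite("pics/b.png",b);print(a.shape,b.shape)
for u,v in((302,213),(302,232)):print(onz("top",u,v,.07))
```

```text
(528, 792, 3) (594, 770, 3)
[ 0.49371098 -0.17097128  0.07      ]
[ 0.45109367 -0.17289164  0.07      ]
```

View pics/a.png

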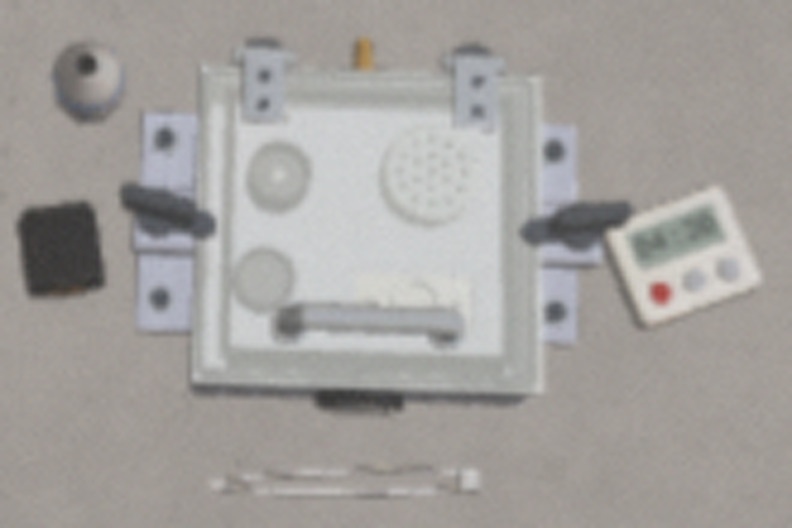

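View pics/b.png

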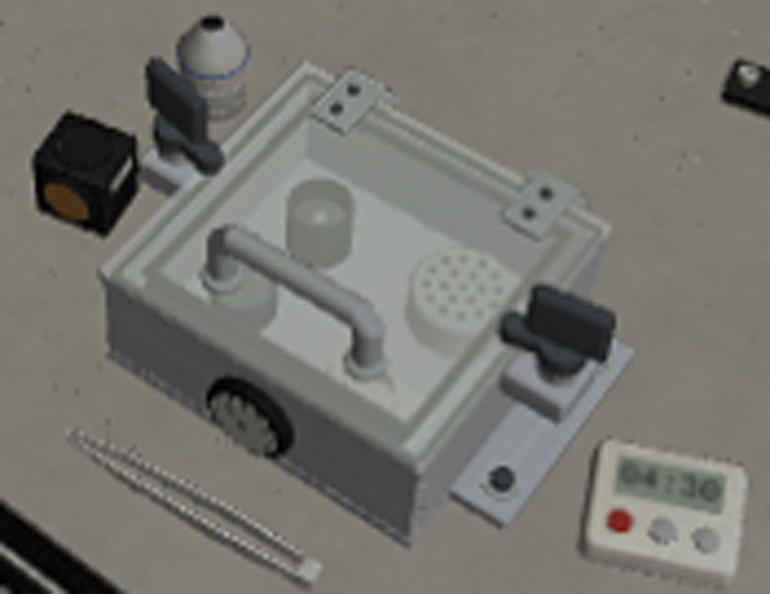

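Run:
```python
from h import *
A=lambda u,v:(225+(u+.5)/4.8-.5,165+(v+.5)/4.8-.5)
B=lambda u,v:(220+(u+.5)/4.4-.5,175+(v+.5)/4.4-.5)
def show(n,p,z):print(n,"top",np.round(onz("top",*A(*p[0]),z),4)[:2],"scene",np.round(onz("scene",*B(*p[1]),z),4)[:2])
show("lidFL",((193,381),(103,272)),.068)
show("lidFR",((543,390),(418,460)),.068)
show("lidBR",((541,77),(608,228)),.068)
show("lidBL",((203,67),(309,64)),.068)
show("barL",((287,318),(226,237)),.1)
show("barR",((452,322),(372,322)),.1)
show("wingL a",((126,192),(153,62)),.106)
show("wingL b",((188,212),(206,105)),.106)
show("wingR a",((630,211),(612,322)),.106)
show("wingR b",((565,216),(537,288)),.106)
show("timer c",((684,255),(665,520)),.016)
show("cube c",((62,248),(85,150)),.043)
show("obj",((88,62),(212,22)),.058)
```

```text
lidFL top [ 0.4194 -0.0927] scene [ 0.4202 -0.0945]
lidFR top [ 0.4261 -0.2526] scene [ 0.4279 -0.2495]
lidBR top [ 0.5741 -0.2476] scene [ 0.5731 -0.2467]
lidBL top [ 0.5682 -0.088 ] scene [ 0.5695 -0.0894]
barL top [ 0.4463 -0.1325] scene [ 0.4472 -0.1384]
barR top [ 0.4495 -0.2061] scene [ 0.4501 -0.2089]
wingL a top [ 0.4976 -0.0568] scene [ 0.4987 -0.0569]
wingL b top [ 0.4903 -0.0853] scene [ 0.4936 -0.0904]
wingR a top [ 0.5042 -0.2831] scene [ 0.5044 -0.2837]
wingR b top [ 0.4999 -0.2541] scene [ 0.5   -0.252]
timer c top [ 0.5034 -0.3276] scene [ 0.4968 -0.3305]
cube c top [ 0.4815 -0.0269] scene [ 0.4815 -0.0289]
obj top [ 0.5696 -0.0331] scene [ 0.5703 -0.0317]
```

```bash
python3 -m handwheel '[[14,-55,0,0,0,-8,1],[14,-55,0,0,0,-8,1],[14,-55,0,0,0,-8,1],[14,-55,0,0,0,-8,1],[14,-55,0,0,0,-8,1],[20,-55,0,0,0,-8,1],[20,-55,0,0,0,-8,1],[20,-55,0,0,0,-8,1],[20,-55,0,0,0,-8,1],[20,-55,0,0,0,-7,1]]' 50
cat >> h.py <<'E'
def st():
    s=manip.sense(); q=np.array(s["tool_rot"]); from scipy.spatial.transform import Rotation as Ro
    M=Ro.from_quat(q).as_matrix()
    print("t %.2f"%s["t"],"tcp",np.round(np.array(s["tcp_pos"])*1e3,1),"yaw %.1f"%np.degrees(np.arctan2(M[1,1],M[0,1])),"z",np.round(M[:,2],3),"F",np.round(s["force"],1),"T",np.round(s["ft_torque"],2),"gap %.3f gf %.1f"%(s["finger_gap"],s["gripper_force"]),"q6 %.2f"%s["q"][5])
E
python3 -c "from h import *;st()"
```

```text
t: 1.35
tcp_pos: [0.3996, 0.0295, 0.2313]
tool_rot: [0.77, 0.637, 0.0, 0.0]
force: [0.3, -0.1, 0.1]
finger_gap: 1.001
gripper_force: 0.0
t 1.35 tcp [399.6  29.5 231.3] yaw -10.8 z [ 0.  0. -1.] F [ 0.3 -0.1  0.1] T [ 0.04  0.01 -0.01] gap 1.001 gf 0.0 q6 -0.02
```

```bash
python3 -m handwheel '[[24,-25.5,0,0,0,0,1],[24,-25.5,0,0,0,0,0.6],[24,-25.5,0,0,0,0,0.6],[24,-25.5,0,0,0,0,0.6],[0,0,-40,0,0,0,0.6],[0,0,-40,0,0,0,0.6],[0,0,-20,0,0,0,0.6],[0,0,0,0,0,0,0.6],[0,0,0,0,0,0,0.6],[0,0,0,0,0,0,0.6]]' 50
python3 - <<'E'
from h import *
st()
a=snap("top","t1")[165:275,200:365]; b=snap("scene","s1")[120:290,200:395]
a=cv2.resize(a,(594,396),interpolation=2);b=cv2.resize(b,(0,0),fx=1,fy=1) if 0 else cv2.resize(b,(206,180))
b=cv2.imread("pics/s1.png")[150:270,220:385]; b=cv2.resize(b,(800,582),interpolation=2)
cv2.imwrite("pics/c.png",b)
E
```

```text
t: 2.6
tcp_pos: [0.4961, -0.0709, 0.1324]
tool_rot: [0.769, 0.639, 0.001, 0.001]
force: [0.2, -0.3, -0.7]
finger_gap: 0.602
gripper_force: 0.0
t 2.60 tcp [496.1 -70.9 132.4] yaw -10.5 z [ 0.002 -0.001 -1.   ] F [ 0.2 -0.3 -0.7] T [-0.02  0.03  0.04] gap 0.602 gf 0.0 q6 -0.18
```

View pics/c.png

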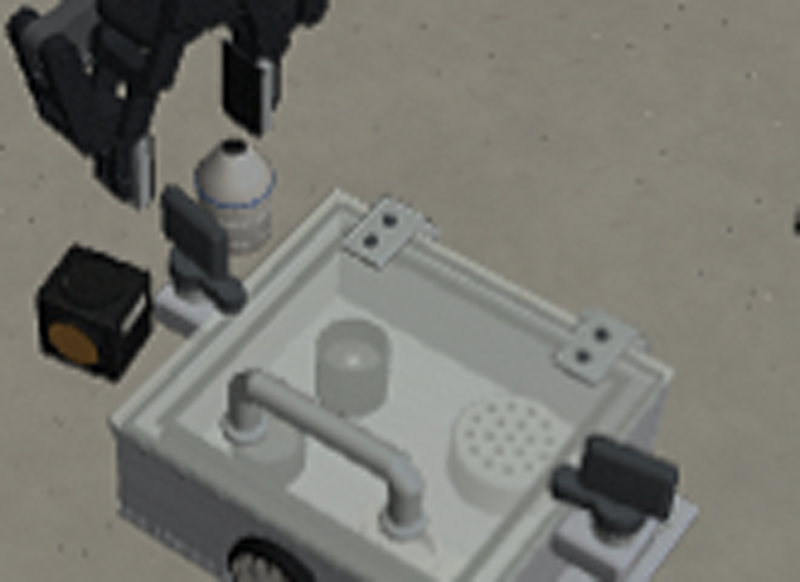

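The open fingers, at (140,190) and (260,110), straddle the left wing at (195,220) along its thickness. Next I descend and grip.

```bash
python3 -m handwheel '[[-0.5,-1.3,-25,0,0,0,0.6],[0,0,-20,0,0,0,0.6],[0,0,-10,0,0,0,0.6],[0,0,0,0,0,0,0],[0,0,0,0,0,0,0],[0,0,0,0,0,0,0],[0,0,0,0,0,0,0],[0,0,0,0,0,0,0],[0,0,0,0,0,0,0],[0,0,0,0,0,0,0]]' 40
python3 -c "from h import *;st()"
```

```text
t: 3.95
tcp_pos: [0.4975, -0.0726, 0.0773]
tool_rot: [0.769, 0.639, 0.002, 0.003]
force: [4.6, 1.6, -1.4]
finger_gap: 0.203
gripper_force: 39.3
t 3.95 tcp [497.5 -72.6  77.3] yaw -10.6 z [ 0.006 -0.002 -1.   ] F [ 4.6  1.6 -1.4] T [ 0.19 -0.86 -0.  ] gap 0.203 gf 39.3 q6 -0.18
```

```bash
python3 -m handwheel '[[0.5,0,0,0,0,-5,0],[0.5,0,0,0,0,-5,0],[0,0,0,0,0,-5,0],[0,0,0,0,0,-5,0],[0,0,0,0,0,-5,0],[0,0,0,0,0,-5,0],[0,0,0,0,0,0,0],[0,0,0,0,0,0,0],[0,0,0,0,0,0,0],[0,0,0,0,0,0,0]]' 40
python3 - <<'E'
from h import *
st()
b=snap("scene","s2")[150:270,220:385]; b=cv2.resize(b,(800,582),interpolation=2)
cv2.imwrite("pics/d.png",b)
E
```

```text
t: 5.2
tcp_pos: [0.497, -0.0723, 0.0771]
tool_rot: [0.908, 0.419, 0.001, 0.001]
force: [3.4, 1.0, 5.0]
finger_gap: 0.205
gripper_force: 41.1
t 5.20 tcp [497.  -72.3  77.1] yaw -40.5 z [ 0.003 -0.001 -1.   ] F [3.4 1.  5. ] T [ 0.18 -0.56  0.01] gap 0.205 gf 41.1 q6 0.34
```

View pics/d.png

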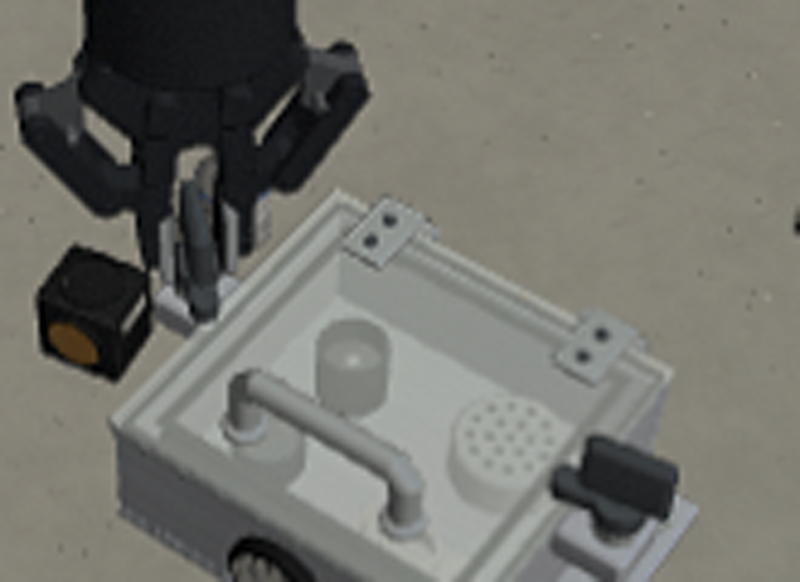

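The wing at (200,230) now shows edge-on, so the left dog is following the turn. I'll continue.

```bash
python3 -m handwheel '[[0,0,0,0,0,-6,0],[0,0,0,0,0,-6,0],[0,0,0,0,0,-6,0],[0,0,0,0,0,-6,0],[0,0,0,0,0,-6,0],[0,0,0,0,0,-6,0],[0,0,0,0,0,-6,0],[0,0,0,0,0,-2,0],[0,0,0,0,0,0,0],[0,0,0,0,0,0,0]]' 40
python3 -c "from h import *;st()"
python3 -m handwheel '[[0,0,0,0,0,0,0.5],[0,0,0,0,0,0,0.5],[0,0,0,0,0,0,0.5],[0,0,15,0,0,0,0.5],[0,0,35,0,0,0,0.6],[0,0,30,0,0,0,0.6],[-10,-30,20,0,0,10,0.6],[-10,-30,0,0,0,10,0.6],[-10,-30,0,0,0,10,0.6],[-10,-30,0,0,0,10,0.6]]' 40
python3 - <<'E'
from h import *
st()
b=snap("scene","s3")[150:270,220:385]; b=cv2.resize(b,(800,582),interpolation=2)
cv2.imwrite("pics/e.png",b)
E
```

```text
t: 6.5
tcp_pos: [0.4966, -0.0715, 0.0771]
tool_rot: [0.999, 0.048, 0.001, -0.0]
force: [4.0, 3.6, 6.0]
finger_gap: 0.204
gripper_force: 41.2
t 6.50 tcp [496.6 -71.5  77.1] yaw -84.5 z [ 0.002  0.    -1.   ] F [4.  3.6 6. ] T [ 0.53 -0.6   0.03] gap 0.204 gf 41.2 q6 1.11
t: 7.75
tcp_pos: [0.4554, -0.1928, 0.1774]
tool_rot: [0.921, 0.389, 0.0, 0.0]
force: [-0.1, 0.0, -0.1]
finger_gap: 0.603
gripper_force: 0.0
t 7.75 tcp [ 455.4 -192.8  177.4] yaw -44.2 z [ 0.001 -0.001 -1.   ] F [-0.1  0.  -0.1] T [-0.04 -0.    0.04] gap 0.603 gf 0.0 q6 0.14
```

View pics/e.png

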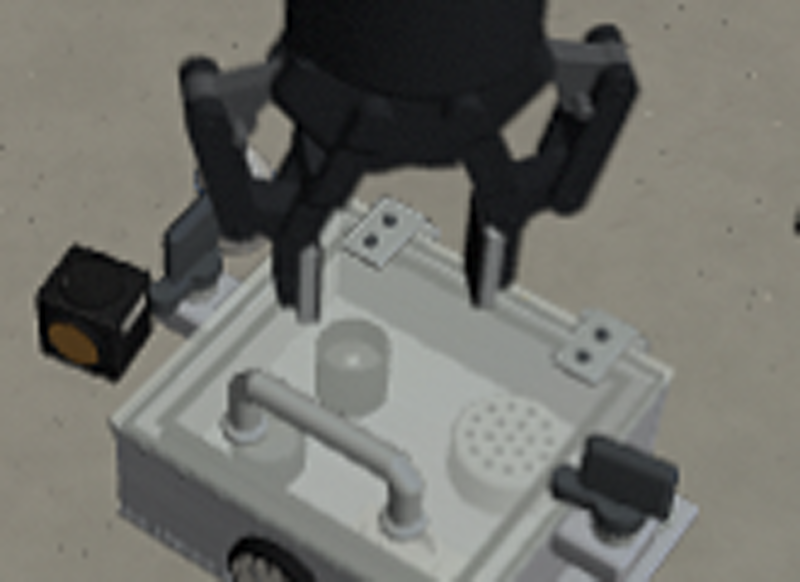

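The left dog's arm at (170,295) points to the front, clear of the lid. The right dog is next.

```bash
python3 -m handwheel '[[12,-19,0,0,0,9,0.6],[12,-19,0,0,0,9,0.6],[12,-19,0,0,0,9,0.6],[11.5,-18.5,0,0,0,9,0.6],[0,0,0,0,0,9,0.6],[0,0,-20,0,0,7,0.6],[0,0,-20,0,0,0,0.6],[0,0,-7,0,0,0,0.6],[0,0,0,0,0,0,0.6],[0,0,0,0,0,0,0.6]]' 40
python3 - <<'E'
from h import *
st()
b=snap("scene","s4")[150:270,250:415]; b=cv2.resize(b,(800,582),interpolation=2)
cv2.imwrite("pics/f.png",b)
E
```

```text
t: 9.05
tcp_pos: [0.5038, -0.2677, 0.1302]
tool_rot: [0.66, 0.752, 0.0, 0.001]
force: [0.0, -0.0, -0.3]
finger_gap: 0.603
gripper_force: 0.0
t 9.05 tcp [ 503.8 -267.7  130.2] yaw 7.5 z [ 0.001 -0.001 -1.   ] F [ 0.  -0.  -0.3] T [ 0.   -0.05 -0.02] gap 0.603 gf 0.0 q6 -0.81
```

View pics/f.png

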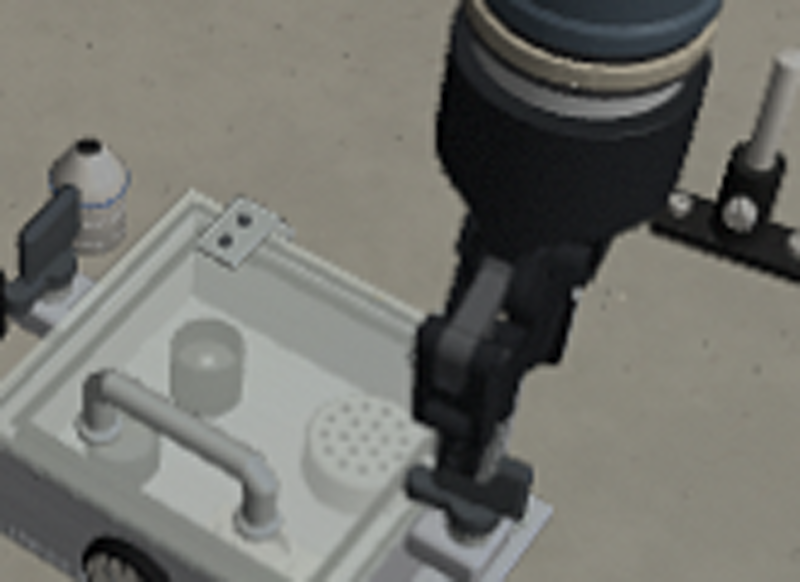

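The left dog is confirmed open. The finger at (465,450) overlaps the right wing at (480,485) in this view, so I'll check by projection before going down.

Run:
```python
from h import *
d=np.array([np.cos(np.radians(7.5)),np.sin(np.radians(7.5)),0])
c=np.array([.5038,-.2677,.1302])
for n,P in (("near tip",c-d*.026),("near tip+7",c-d*.026+[0,0,.007]),("far tip",c+d*.026),("wing",[.503,-.268,.106])):
    p=px("scene",P)[0]; print(n,p,(p-[250,150])*4.85)
```

```text
near tip [346.02654826 245.45496471] [465.72875908 462.95657886]
near tip+7 [346.59514544 242.90668608] [468.48645538 450.59742751]
far tip [358.82972381 224.30269096] [527.82416048 360.36805115]
wing [350.4530571  243.67897888] [487.19732694 454.34304756]
```

The projection matches: the fingers straddle the wing. I'll descend and grip.

```bash
python3 -m handwheel '[[-0.5,-0.5,-25,0,0,0,0.6],[0,0,-20,0,0,0,0.6],[0,0,-6,0,0,0,0.6],[0,0,0,0,0,0,0],[0,0,0,0,0,0,0],[0,0,0,0,0,0,0],[0,0,0,0,0,0,0],[0,0,0,0,0,0,0],[0,0,0,0,0,0,0],[0,0,0,0,0,0,0]]' 40
python3 -c "from h import *;st()"
```

```text
t: 10.35
tcp_pos: [0.5045, -0.2685, 0.0794]
tool_rot: [0.66, 0.752, 0.001, 0.002]
force: [5.5, 2.1, 3.4]
finger_gap: 0.096
gripper_force: 42.8
t 10.35 tcp [ 504.5 -268.5   79.4] yaw 7.4 z [ 0.004 -0.002 -1.   ] F [5.5 2.1 3.4] T [ 0.3  -0.73 -0.01] gap 0.096 gf 42.8 q6 -0.82
```

Gap is about 8–9 mm, so it has the wing. Turning it anticlockwise.

```bash
python3 -m handwheel '[[1,0,0,0,0,8,0],[0,0,0,0,0,8,0],[0,0,0,0,0,8,0],[0,0,0,0,0,8,0],[0,0,0,0,0,8,0],[0,0,0,0,0,8,0],[0,0,0,0,0,8,0],[0,0,0,0,0,8,0],[0,0,0,0,0,8,0],[0,0,0,0,0,6,0]]' 40
python3 -c "from h import *;st()"
```

```text
t: 11.6
tcp_pos: [0.5057, -0.2675, 0.0794]
tool_rot: [0.038, 0.999, 0.0, 0.002]
force: [6.2, 4.4, 5.3]
finger_gap: 0.095
gripper_force: 42.9
t 11.60 tcp [ 505.7 -267.5   79.4] yaw 85.6 z [ 0.004 -0.    -1.   ] F [6.2 4.4 5.3] T [ 0.68 -1.06 -0.02] gap 0.095 gf 42.9 q6 -2.18
```

```bash
python3 -m handwheel '[[0,0,0,0,0,0,0.5],[0,0,0,0,0,0,0.5],[0,0,0,0,0,0,0.5],[0,0,20,0,0,0,0.5],[0,0,40,0,0,-9,0.6],[0,0,20,0,0,-9,0.6],[-14,24,0,0,0,-9,0.6],[-14,24,0,0,0,-9,0.6],[-14,24,0,0,0,-9,0.6],[-14,23.5,0,0,0,-9,0.6]]' 40
python3 -m handwheel '[[0,0,0,0,0,-9.5,0.6],[0,0,0,0,0,-10,0.6],[0,0,0,0,0,-10,0.6],[0,0,0,0,0,0,0.6],[0,0,-25,0,0,0,0.6],[0,0,0,0,0,0,0.6],[0,0,0,0,0,0,0.6],[0,0,0,0,0,0,0.6],[0,0,0,0,0,0,0.6],[0,0,0,0,0,0,0.6]]' 40
python3 - <<'E'
from h import *
st()
a=snap("top","t5")[165:275,225:390]
b=snap("scene","s5")[150:290,220:395]
o=np.zeros((600,760,3),np.uint8);a=cv2.resize(a,(450,300),interpolation=2);o[:300,:450]=a
b=cv2.resize(b,(375,300),interpolation=2);o[300:,:375]=b
c=cv2.imread("pics/s5.png")[205:275,270:360];o[300:,375:]=cv2.resize(c,(385,300),interpolation=2)
cv2.imwrite("pics/g.png",o)
E
```

```text
t: 12.85
tcp_pos: [0.4467, -0.1716, 0.158]
tool_rot: [0.491, 0.871, -0.0, -0.001]
force: [-0.3, 0.3, 0.4]
finger_gap: 0.597
gripper_force: 0.0
t: 14.1
tcp_pos: [0.448, -0.1725, 0.1336]
tool_rot: [0.695, 0.719, 0.0, 0.0]
force: [-1.0, 0.0, -0.4]
finger_gap: 0.6
gripper_force: 0.0
t 14.10 tcp [ 448.  -172.5  133.6] yaw 2.0 z [ 0. -0. -1.] F [-1.   0.  -0.4] T [ 0.03 -0.   -0.05] gap 0.600 gf 0.0 q6 -0.64
```

View pics/g.png

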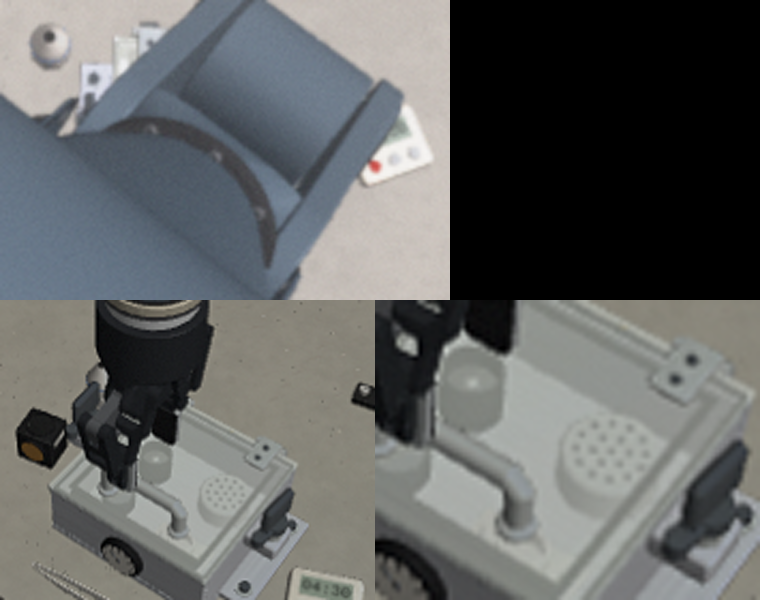

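The right dog, lower right at (700,520), points to the front, and the fingers straddle the bar. I'll descend onto it and close.

```bash
python3 -m handwheel '[[1.5,0,-25,0,0,0,0.6],[0,0,-20,0,0,0,0.6],[0,0,-9,0,0,0,0.6],[0,0,0,0,0,0,0.1],[0,0,0,0,0,0,0],[0,0,0,0,0,0,0],[0,0,0,0,0,0,0],[0,0,0,0,0,0,0],[0,0,0,0,0,0,0],[0,0,0,0,0,0,0]]' 80
python3 -c "from h import *;st()"
```

```text
t: 15.45
tcp_pos: [0.4513, -0.1728, 0.0801]
tool_rot: [0.695, 0.719, 0.001, 0.002]
force: [3.9, 1.8, -2.6]
finger_gap: 0.111
gripper_force: 77.9
t 15.45 tcp [ 451.3 -172.8   80.1] yaw 1.9 z [ 0.004 -0.001 -1.   ] F [ 3.9  1.8 -2.6] T [ 0.42 -0.69 -0.03] gap 0.111 gf 77.9 q6 -0.63
```

```bash
python3 -m handwheel '[[0,0,0.4,0,0.2,0,0],[0,0,0.4,0,0.2,0,0],[0,0,0.4,0,0.2,0,0],[0.1,0,0.4,0,0.2,0,0],[0.1,0,0.4,0,0.2,0,0],[0.1,0,0.4,0,0.2,0,0],[0.1,0,0.4,0,0.2,0,0],[0.1,0,0.4,0,0.2,0,0],[0.1,0,0.4,0,0.2,0,0],[0.1,0,0.4,0,0.2,0,0]]' 80
python3 -c "from h import *;st()"
```

```text
t: 16.7
tcp_pos: [0.4514, -0.1727, 0.0826]
tool_rot: [0.695, 0.719, -0.011, -0.011]
force: [4.7, 0.6, -12.3]
finger_gap: 0.106
gripper_force: 78.4
t 16.70 tcp [ 451.4 -172.7   82.6] yaw 1.9 z [-0.032 -0.001 -0.999] F [  4.7   0.6 -12.3] T [ 0.08 -0.9   0.05] gap 0.106 gf 78.4 q6 -0.60
```

```bash
python3 -m handwheel '[[0.1,0,0.6,0,0.25,0,0],[0.1,0,0.6,0,0.25,0,0],[0.1,0,0.6,0,0.25,0,0],[0.1,0,0.6,0,0.25,0,0],[0.1,0,0.6,0,0.25,0,0],[0.1,0,0.6,0,0.25,0,0],[0.1,0,0.6,0,0.25,0,0],[0.1,0,0.6,0,0.25,0,0],[0.1,0,0.6,0,0.25,0,0],[0.1,0,0.6,0,0.25,0,0]]' 80
python3 - <<'E'
from h import *
st()
b=snap("scene","s6")[180:300,235:400]
cv2.imwrite("pics/i.png",cv2.resize(b,(800,582),interpolation=2))
E
```

```text
t: 17.95
tcp_pos: [0.4531, -0.1726, 0.0898]
tool_rot: [0.695, 0.718, -0.026, -0.026]
force: [5.3, 3.4, -4.3]
finger_gap: 0.111
gripper_force: 79.2
t 17.95 tcp [ 453.1 -172.6   89.8] yaw 1.9 z [-0.074 -0.001 -0.997] F [ 5.3  3.4 -4.3] T [ 0.41 -0.86  0.07] gap 0.111 gf 79.2 q6 -0.56
```

View pics/i.png

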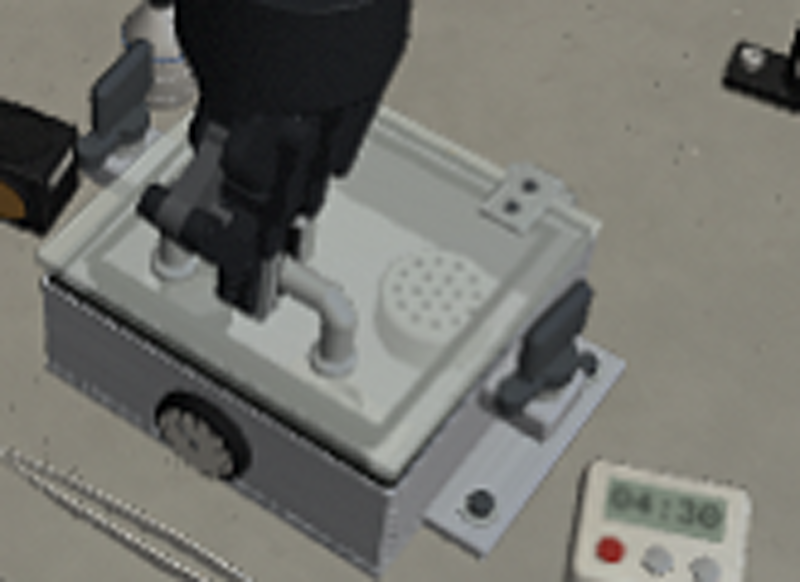

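The seal has let go: a dark gap shows along the front edge, roughly (60,290) to (390,480). About 7 mm more lift is needed.

```bash
python3 -m handwheel '[[0.2,0,0.8,0,0.35,0,0],[0.2,0,0.8,0,0.35,0,0],[0.2,0,0.8,0,0.35,0,0],[0.2,0,0.8,0,0.35,0,0],[0.2,0,0.8,0,0.35,0,0],[0.2,0,0.8,0,0.35,0,0],[0.2,0,0.8,0,0.35,0,0],[0.2,0,0.8,0,0.35,0,0],[0,0,0,0,0,0,0],[0,0,0,0,0,0,0]]' 80
python3 - <<'E'
from h import *
st()
b=snap("scene","s7")[180:300,235:400]
cv2.imwrite("pics/j.png",cv2.resize(b,(800,582),interpolation=2))
# predicted pixels of the lid's lower front corners
for th in (.10,.127,.155):
    for y in(.081,-.081):
        X=.080-.158*np.cos(th); Z=.060+.158*np.sin(th)
        P=np.array([.5005,-.170,0])+X*np.array([.9993,.038,0])+y*np.array([-.038,.9993,0])+[0,0,Z]
        q=(px("scene",P)[0]-[235,180])*4.85; print(th,y,np.round(q))
E
```

```text
t: 19.25
tcp_pos: [0.4547, -0.1725, 0.096]
tool_rot: [0.694, 0.718, -0.043, -0.044]
force: [3.8, 1.4, -5.1]
finger_gap: 0.112
gripper_force: 79.2
t 19.25 tcp [ 454.7 -172.5   96. ] yaw 1.9 z [-0.122 -0.001 -0.992] F [ 3.8  1.4 -5.1] T [ 0.27 -0.83  0.  ] gap 0.112 gf 79.2 q6 -0.52
0.1 0.081 [ 33. 258.]
0.1 -0.081 [396. 479.]
0.127 0.081 [ 33. 250.]
0.127 -0.081 [398. 471.]
0.155 0.081 [ 34. 242.]
0.155 -0.081 [400. 463.]
```

View pics/j.png

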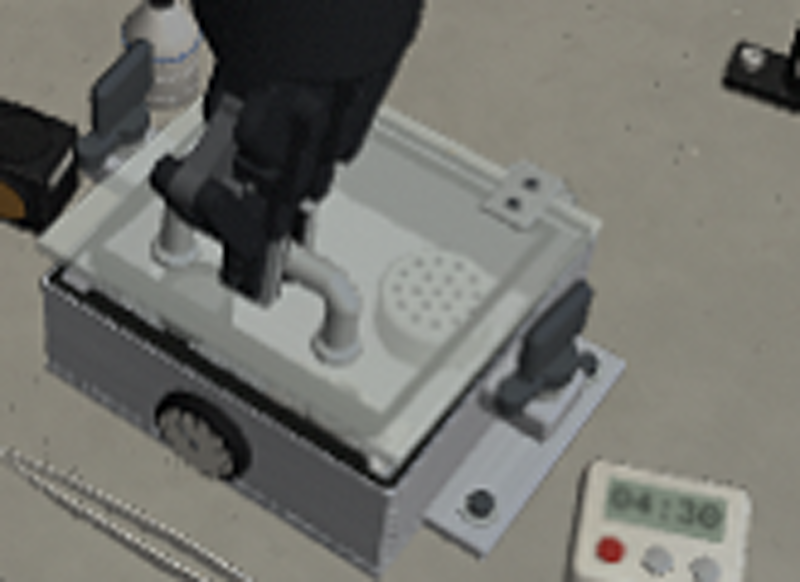

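The lid stands ajar: its lower front corners at about (38,250) and (400,468) match the prediction for 0.127 rad. One small trim, then settle and hand in.

```bash
python3 -m handwheel '[[0,0,0.5,0,0.2,0,0],[0,0,0,0,0,0,0],[0,0,0,0,0,0,0],[0,0,0,0,0,0,0],[0,0,0,0,0,0,0],[0,0,0,0,0,0,0],[0,0,0,0,0,0,0],[0,0,0,0,0,0,0],[0,0,0,0,0,0,0],[0,0,0,0,0,0,0]]' 80
python3 -c "from h import *;st();print(manip.sign_off())"
```

```text
t: 20.55
tcp_pos: [0.4548, -0.1725, 0.0965]
tool_rot: [0.694, 0.717, -0.044, -0.045]
force: [5.0, 2.5, -5.8]
finger_gap: 0.112
gripper_force: 79.2
t 20.55 tcp [ 454.8 -172.5   96.5] yaw 1.9 z [-0.125 -0.001 -0.992] F [ 5.   2.5 -5.8] T [ 0.33 -0.88  0.01] gap 0.112 gf 79.2 q6 -0.52
the job is handed in; nothing more can be done
None
```

I handed the job in at about 20.6 s: both dogs are swung to the front, the seal is broken, and the gripper is still holding the handle with the lid about 20 mm open at its front edge; I saw none of the bystanders disturbed.

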